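Show where the D-rings go

ROBOT

A 6-joint arm with a two-finger parallel gripper is mounted at the origin on the work surface. World frame = base frame: x ahead of the robot, y to its left, z up, the work surface at z = 0. Lengths are in mm, angles in rad, forces in N, time in s.
With the tool pointing down it reaches from about 300 to 750 mm from the base axis. Payload 8.5 kg.
Tool frame: the origin (TCP) lies at the very end of the fingers, on their centre line; the grasp point (between the pads) lies 19 mm behind it; z points along the fingers, y is the line along which they close (so a half turn about z gives the same grasp; the last joint's range is limited). The gripper opens to 88 mm and grips with 3 to 60 N. Pads are 18 mm wide; open, the fingers measure 123 mm over their backs; the gripper's body (75 mm by 187 mm) begins 45 mm behind the grasp point.
Start: joints at [-1.316, 0.381, 1.297, -0, 1.464, -0.215], TCP at [248.981, -490.397, 238.748] pointing down, gripper open.
Joint ranges: [-3.11, 3.11], [-0.89, 2.33], [0.22, 2.48], [-1.42, 4.56], [0.17, 2.85], [-2.88, 2.88]. Speed limits (rad/s): [2.39, 2.39, 3.14, 3.14, 3.14, 3.14].

INTERFACE

Orientations are given as a 3x3 rotation matrix whose columns are the frame's x, y, z axes.
In Python, from bench import r gives the robot as it stands. The module is installed in compiled form; this text tells all that it offers.
- The arm moves only by the tool apply_moves, never from a script. Its argument "series" is a list of rows, each a list of 3 entries, a list of its own where there are three numbers: the closure in counts, from 0 (fully open) to 255 (shut), then the shift along the tool's x, y, z in mm, then the turn, a rotation vector about the tool's x, y, z in degrees. A call has exactly 8 rows; each row is the pose to reach, as a shift and turn from the pose commanded when the call began, along the tool's axes at that moment; what a row does not reach only later rows make up. A row lasts 1/12 s, in which the tool goes at most 41.7 mm and 7.16 degrees, less where a joint would pass 70% of its speed; a pose out of reach is approached as far as the arm can. A call with a gripper value outside its range is refused whole. The fingers move at their own pace and stop on an object; the grip force is fixed at half the most. Time passes only in rows, so rows that repeat a pose let the fingers close, or fill a call up. It gives the time, the measured TCP pose, the force, the opening and the grip force at its end, in the units of the state.
- r.get_obs(): the state, without advancing time (a new reading comes with each control period).
- r.get_image(name): name is "scene" or "side" or "wrist"; returns the picture (420x560x3 uint8, blue, green, red); there is no depth.
- r.camera_info(name): a dict with "fx", "fy", "cx", "cy" (pixels), "k1" (the pictures are not rectified: a ray, as slopes to the right and down, at radius r is drawn at 1 + k1 r^2 times it, then the intrinsics apply), "cam_to_world" (4x4, takes a point from camera to world coordinates); the wrist camera has in their place "mount" (4x4, takes a point from camera to tool coordinates, whose origin is the TCP and whose axes are the flange's). Camera axes: x right, y up, looking along -z (the intrinsics and any distortion apply to the point x, -y, -z); pixel columns grow to the right and rows downward; lengths in mm; the calibration is good to about 2 mm. A picture is of the moment at which its call begins: read the wrist's pose just before it. camera_info takes no time and is no camera call.
- r.job_done(): hands the job in; it is judged then, once.
The state is a dict: "time": time; "joint_pos": joint angles; "dq": joint speeds; "joint_torque": joint torques, N m; "tool_pos": TCP position; "tcp_rot": TCP orientation; "wrist_force": force on the tool from outside, world axes, zero at the start; "torque": the same for the moment, N m; "width": opening from 0.0 (shut) to 1.0 (fully open); "finger_force": force on a finger pad.
Only numpy, scipy, OpenCV 4.12 (cv2) and the standard library are available. Lean on these libraries where they do the work, as an engineer would, in place of code of your own. Each camera call takes 0.05 s, during which the arm holds its last target. There are 200 camera calls.

TASK

The D-rings in the parts case have run out: show the helper what goes where. Point from above at the round tub of D-rings in the carton, fingertips a few centimetres over the middle of its mouth, and stay there for two seconds; then point in the same way at the empty insert in the case for two seconds, and finish still pointing at it. Touch nothing and leave everything where it is.

Things in the scene. Friction and masses are not known exactly. Their poses are not given: they have to be found in the camera images.
- case: Parts case, grey plastic, open top, 122 (x) x 178 (y) x 50 mm high, walls and floor 4 mm, fixed. Its clear, milky lid is folded back at its +x side and slopes down to the table. In it: six white square inserts, 2 by 3, rows along y, 56 mm centre to centre, any order, rims level with its rim. Origin: centre of underside; z up. It is left or right of the table's middle, the carton on the other side.
- insert_empty: The one EMPTY insert of the case: a loose, open square box of white plastic, 54 x 54 x 46 mm, wall 2 mm, 25 to 35 g; one looks down on its bare white floor. Origin: centre of its underside, so its rim lies 46 mm above the origin, 50 mm above the table; axes as the case's, z up. It may stand at any of the six places.
- insert_rings: Loose lift-out insert like insert_empty (54 x 54 x 46 mm, origin and axes likewise), about half full of small round steel rings.
- insert_loops: Loose lift-out insert like insert_empty (54 x 54 x 46 mm, origin and axes likewise), about half full of small rectangular steel loops.
- insert_caps: Loose lift-out insert like insert_empty (54 x 54 x 46 mm, origin and axes likewise), about half full of domed brass snap caps.
- insert_rivets: Loose lift-out insert like insert_empty (54 x 54 x 46 mm, origin and axes likewise), about half full of copper rivets.
- insert_screws: Loose lift-out insert like insert_empty (54 x 54 x 46 mm, origin and axes likewise), about half full of short bright screw posts.
- carton: Low square carton for vegetables, green outside and brown cardboard inside, 236 x 236 mm, 55 mm high, open on top, wall and floor 4 mm, fixed to the table. Three white stock tubs and a glue jar stand in it, two by two, in no fixed order, about 112 mm centre to centre. Origin: centre of its underside; z up.
- tub_drings: The ROUND tub, with the stock of D-rings (steel wire rings with one straight side, 30 mm wide): loose, open, white plastic, 96 mm across the rim, 60 mm high, D-rings up to 18 mm below the rim. The only round open tub. Origin: centre of its underside, so its rim lies 60 mm above the origin, 64 mm above the table; z up.
- tub_caps: Square white tub, 90 x 90 x 60 mm, loose, with brass snap caps. Origin: centre of its underside.
- tub_loops: Oblong white tub, 70 x 98 x 60 mm, loose, with rectangular steel loops. Origin: centre of its underside.
- glue: Closed glue jar with a black lid, 60 mm in diameter, 85 mm high (top 89 mm above the table), loose. Origin: centre of its underside.
- scissors: Scissors with violet handles, lying flat between case and carton, about 195 mm long, 10 mm high, loose. Origin: near the pivot, on the table.
- mallet: Mallet with a pale plastic head (52 mm across, 85 mm long) and a wooden handle, lying on the table to the left, loose. Origin: under the middle of the head.
Mind the look-alikes: they are no part of the job. What is shaped like the insert_empty but green or purple is not meant.

How it is judged:
By the outcome, as a careful person would: the job done as asked, in the order asked, and still so for the second after the job is handed in, with the robot touching nothing.
It also fails if it takes over 48 s, if anything falls off the work surface, if the arm or the gripper's body presses on something with over 40 N, if the wrist force passes 120 N, or if a joint passes its speed limit or range.

## Working session

There is one attempt and no reset: what is moved stays moved. The work goes in short steps, Python scripts to look and compute and a tool call to move; the robot and the scene stay as the last step left them, time stands still between calls to the robot, and variables do not carry over. Pictures are saved under pics/ and viewed, at most 10 in all, crops included, and the job is handed in when it is done.

Besides the shell and the picture viewer there is one more tool, called after "Request:" as name([rows], argument=value, ...), one row to a line, values as JSON. apply_moves: Moves the arm, as the interface text tells. Its arguments: {"type":"object","properties":{"series":{"type":"array","items":{"type":"array"}}},"required":["series"]}

```bash
mkdir -p pics
python3 - <<'E'
from bench import r
import cv2,numpy as np
o=r.get_obs();print(o['time'],o['tool_pos'],o['tcp_rot'],o['width'])
for n in('scene','side'):
    cv2.imwrite(f'pics/{n}0.png',r.get_image(n));c=r.camera_info(n);print(n,c)
print(r.camera_info('wrist'))
E
```

```text
0.0 [ 248.89478182 -490.14814347  238.14134535] [[ 8.91667972e-01  4.52689820e-01 -3.93086934e-04]
 [ 4.52689898e-01 -8.91666897e-01  1.41440713e-03]
 [ 2.89785104e-04 -1.43912802e-03 -9.99998922e-01]] 0.997085933830911
scene {'fx': 418.83700042466694, 'fy': 418.83700042466694, 'cx': 275.0543505591352, 'cy': 216.80466374136572, 'k1': 0.011032651925675388, 'cam_to_world': array([[ 7.80219808e-01, -4.21931367e-01,  4.61769394e-01,
         9.58590752e+02],
       [ 6.25461798e-01,  5.34976479e-01, -5.67976853e-01,
        -5.16376618e+02],
       [-7.38851463e-03,  7.31965907e-01,  6.81301197e-01,
         7.55960338e+02],
       [ 0.00000000e+00,  0.00000000e+00,  0.00000000e+00,
         1.00000000e+00]])}
side {'fx': 406.8739363475444, 'fy': 406.8739363475444, 'cx': 283.92912591983816, 'cy': 216.87924165453, 'k1': 0.007133619674265211, 'cam_to_world': array([[-8.99230939e-01,  3.26663961e-01, -2.90988615e-01,
         1.91996540e+02],
       [-4.37115096e-01, -6.97855600e-01,  5.67386953e-01,
         6.70262000e+02],
       [-1.77231655e-02,  6.37407419e-01,  7.70323096e-01,
         8.46994306e+02],
       [ 0.00000000e+00,  0.00000000e+00,  0.00000000e+00,
         1.00000000e+00]])}
{'fx': 319.86250473918477, 'fy': 319.86250473918477, 'cx': 282.9850166465657, 'cy': 207.0409346379492, 'k1': 0.014254923253423177, 'mount': array([[ 6.17892703e-04,  9.60250919e-01,  2.79137582e-01,
         7.21154419e+01],
       [ 9.99999803e-01, -6.24408755e-04, -6.55716077e-05,
        -1.72435964e-01],
       [ 1.11330754e-04,  2.79137568e-01, -9.60251116e-01,
        -1.45143751e+02],
       [ 0.00000000e+00,  0.00000000e+00,  0.00000000e+00,
         1.00000000e+00]])}
```

View pics/scene0.png

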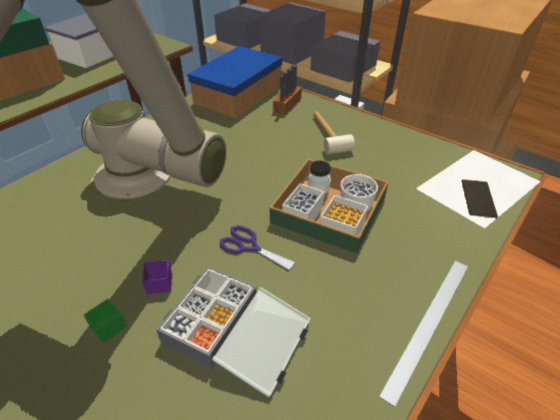

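View pics/side0.png

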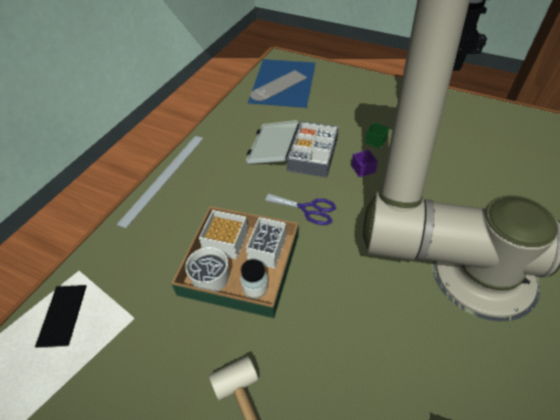

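Scene: the round D-ring tub is at about (358,188) and the empty insert at about (212,283). Side: the tub is at about (209,268) and the case at about (313,148). I'll enlarge both.

```bash
cat > h.py <<'E'
from bench import r
import numpy as np,cv2
def ray(n,uv):
    c=r.camera_info(n)
    K=np.array([[c['fx'],0,c['cx']],[0,c['fy'],c['cy']],[0,0,1]])
    x,y=cv2.undistortPoints(np.array([[uv]],float),K,np.array([c['k1'],0,0,0,0]))[0,0]
    if n=='wrist':
        o=r.get_obs();T=np.eye(4);T[:3,:3]=o['tcp_rot'];T[:3,3]=o['tool_pos'];M=T@c['mount']
    else: M=c['cam_to_world']
    d=M[:3,:3]@[x,-y,-1]
    return M[:3,3],d/np.linalg.norm(d)
def plane(n,uv,z):
    p,d=ray(n,uv);return p+d*(z-p[2])/d[2]
def tri(*nuv):
    A=np.zeros((3,3));b=np.zeros(3)
    for n,uv in nuv:
        p,d=ray(n,uv);Q=np.eye(3)-np.outer(d,d);A+=Q;b+=Q@p
    return np.linalg.solve(A,b)
E
python3 - <<'E'
import cv2,numpy as np
a=cv2.imread('pics/scene0.png');b=cv2.imread('pics/side0.png')
f=lambda i,x,y:cv2.resize(i[y:y+75,x:x+100],(400,300),interpolation=cv2.INTER_CUBIC)
cv2.imwrite('pics/m.png',np.vstack([np.hstack([f(a,160,265),f(b,260,115)]),np.hstack([f(a,310,150),f(b,165,225)])]))
E
```

```text
(no output)
```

View pics/m.png

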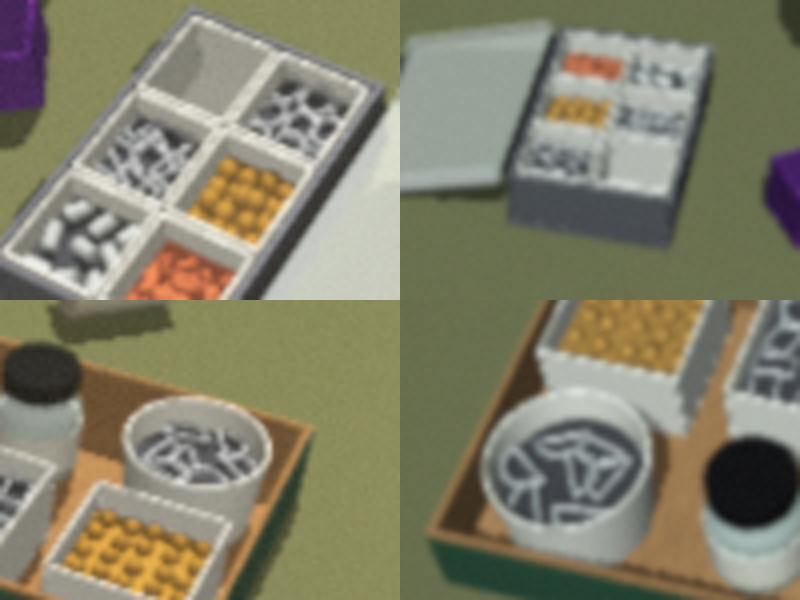

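Run:
```python
from h import *
np.set_printoptions(precision=1,suppress=True)
for s,d,z in(((359.2,186.7),(207.2,265.2),64),((211.7,283),(320.5,155.7),50)):
    print(tri(('scene',s),('side',d)),plane('scene',s,z),plane('side',d,z))
# case corners (rim)
for m in((190,10),(385,88)): print(plane('scene',(160+m[0]/4,265+m[1]/4),50))
for m in((716,48),(555,28),(510,190),(680,205)): print('side',plane('side',(260+(m[0]-400)/4,115+m[1]/4),50))
print('glue',plane('side',(165+(752-400)/4,225+(482-300)/4),89))
R=r.get_obs()['tcp_rot'];p=r.get_obs()['tool_pos']
for t in((531.,125,160),): print(R.T@(np.array(t)-p))
```

```text
[587.  293.9  58.2] [590.3 287.4  64. ] [583.9 296.6  64. ]
[ 499.9 -170.5   46.9] [ 503.4 -171.4   50. ] [ 497.7 -168.6   50. ]
[ 465.8 -146.8   50. ]
[ 584.3 -120.8   50. ]
side [ 496.5 -314.2   50. ]
side [ 620.2 -285.    50. ]
side [ 572.  -102.5   50. ]
side [ 456.3 -139.    50. ]
glue [473.1 277.3  89. ]
[ 530.  -420.8   78.9]
```

Request:
apply_moves([
  [255,[27,-23,0],[0,0,0]],
  [255,[55,-46,0],[0,0,0]],
  [255,[82,-68,0],[0,0,0]],
  [255,[110,-91,0],[0,0,0]],
  [255,[137,-114,0],[0,0,0]],
  [255,[164,-137,0],[0,0,0]],
  [255,[192,-159,0],[0,0,0]],
  [255,[219,-182,0],[0,0,0]],
])

```text
time: 0.77
tool_pos: [362.1, -227.3, 238.6]
tcp_rot: [[0.892, 0.452, -0.0], [0.452, -0.892, 0.0], [0.0, -0.0, -1.0]]
wrist_force: [0.3, -1.0, 0.5]
width: 0.42
finger_force: 0.0
```

Request:
apply_moves([
  [255,[27,-23,0],[0,0,0]],
  [255,[55,-46,0],[0,0,0]],
  [255,[82,-68,0],[0,0,0]],
  [255,[110,-91,0],[0,0,0]],
  [255,[137,-114,0],[0,0,0]],
  [255,[164,-137,0],[0,0,0]],
  [255,[192,-159,0],[0,0,0]],
  [255,[219,-182,0],[0,0,0]],
])

```text
time: 1.43
tool_pos: [475.1, 34.3, 238.6]
tcp_rot: [[0.892, 0.453, -0.0], [0.453, -0.892, 0.0], [-0.0, -0.0, -1.0]]
wrist_force: [-0.0, -0.9, -0.1]
width: 0.006
finger_force: 0.0
```

Request:
apply_moves([
  [255,[32,-27,0],[0,0,0]],
  [255,[64,-53,0],[0,0,0]],
  [255,[96,-80,0],[0,0,0]],
  [255,[128,-106,0],[0,0,0]],
  [255,[160,-133,0],[0,0,0]],
  [255,[192,-160,0],[0,0,0]],
  [255,[218,-181,0],[0,0,0]],
  [255,[218,-181,0],[0,0,0]],
])

```text
time: 2.1
tool_pos: [587.8, 297.5, 236.8]
tcp_rot: [[0.89, 0.457, -0.001], [0.457, -0.89, 0.001], [-0.001, -0.001, -1.0]]
wrist_force: [0.4, 0.5, 0.3]
width: 0.002
finger_force: 0.0
```

Run:
```python
from h import *
o=r.get_obs();print(o['time'],o['tool_pos'],o['tcp_rot'].round(3),o['dq'].round(2),o['width'])
cv2.imwrite('pics/w1.png',r.get_image('wrist'))
```

```text
2.1 [587.78073978 297.45015114 236.75753149] [[ 0.89   0.457 -0.001]
 [ 0.457 -0.89   0.001]
 [-0.001 -0.001 -1.   ]] [-0.07 -0.06  0.12 -0.02 -0.03 -0.06] 0.0017628469525393282
```

View pics/w1.png

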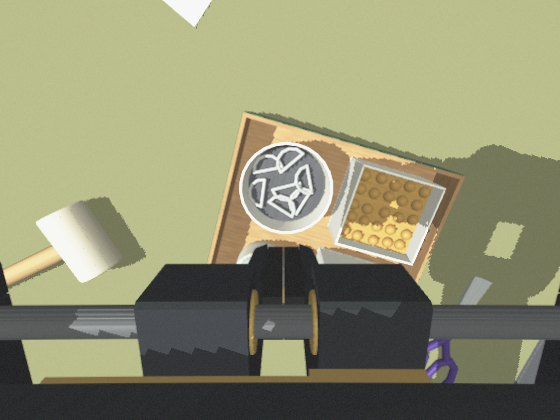

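The wrist view shows the tub rim spanning x 240–333 and y 142–233, so its centre is at about (287,187).

Run:
```python
from h import *
np.set_printoptions(precision=1,suppress=True)
u=(286.5,187.5)
print(plane('wrist',u,64),plane('wrist',(240,187),64)-plane('wrist',(333,187),64))
t=tri(('scene',(359.2,186.7)),('side',(207.2,265.2)),('wrist',u));print(t)
o=r.get_obs();t=plane('wrist',u,64);t[2]=100;print(o['tool_pos'],o['tcp_rot'].T@(t-o['tool_pos']))
```

```text
[588.8 292.   64. ] [-43.2  84.2   0. ]
[587.4 292.8  58.4]
[587.3 295.  237. ] [  0.3   3.4 137. ]
```

Request:
apply_moves([
  [255,[0,3,20],[0,0,0]],
  [255,[0,3,45],[0,0,0]],
  [255,[0,3,70],[0,0,0]],
  [255,[0,3,95],[0,0,0]],
  [255,[0,3,115],[0,0,0]],
  [255,[0,3,130],[0,0,0]],
  [255,[0,3,139],[0,0,0]],
  [255,[0,3,139],[0,0,0]],
])

```text
time: 2.82
tool_pos: [587.7, 288.7, 98.0]
tcp_rot: [[0.892, 0.452, -0.004], [0.452, -0.892, -0.001], [-0.004, -0.001, -1.0]]
wrist_force: [-0.5, 0.2, -0.0]
width: 0.007
finger_force: 0.0
```

Request:
apply_moves([
  [255,[0,0,0],[0,0,0]],
  [255,[0,0,0],[0,0,0]],
  [255,[0,0,0],[0,0,0]],
  [255,[0,0,0],[0,0,0]],
  [255,[0,0,0],[0,0,0]],
  [255,[0,0,0],[0,0,0]],
  [255,[0,0,0],[0,0,0]],
  [255,[0,0,0],[0,0,0]],
])

```text
time: 3.48
tool_pos: [588.5, 289.9, 99.8]
tcp_rot: [[0.892, 0.453, 0.0], [0.453, -0.892, 0.0], [0.0, -0.0, -1.0]]
wrist_force: [0.1, 0.2, -0.1]
width: 0.01
finger_force: 0.0
```

Run:
```python
from h import *
o=r.get_obs();print(o['time'],o['tool_pos'],o['dq'].round(2))
a=r.get_image('scene')[120:240,270:430];b=r.get_image('side')[200:320,150:310]
cv2.imwrite('pics/chk.png',cv2.resize(np.hstack([a,b]),None,fx=2.5,fy=2.5))
```

```text
3.4833 [588.52583401 289.88474883  99.82195797] [-0.  0.  0.  0. -0. -0.]
```

View pics/chk.png

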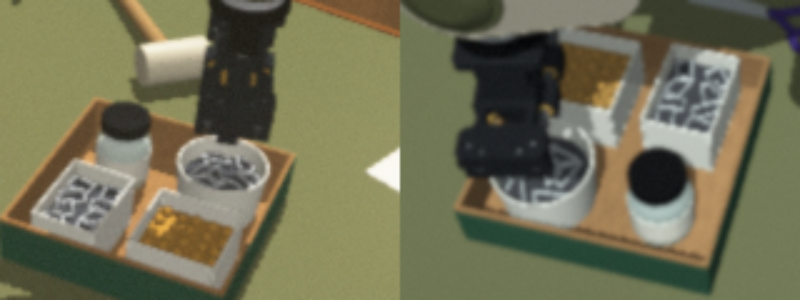

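The picture shows the closed fingertips just above the tub mouth, clear of everything. I'll nudge to the centre and hold.

Request:
apply_moves([
  [255,[1,-2,5],[0,0,0]],
  [255,[1,-2,5],[0,0,0]],
  [255,[1,-2,5],[0,0,0]],
  [255,[1,-2,5],[0,0,0]],
  [255,[1,-2,5],[0,0,0]],
  [255,[1,-2,5],[0,0,0]],
  [255,[1,-2,5],[0,0,0]],
  [255,[1,-2,5],[0,0,0]],
])

```text
time: 4.25
tool_pos: [588.6, 292.0, 94.8]
tcp_rot: [[0.892, 0.453, 0.0], [0.453, -0.892, 0.0], [0.0, 0.0, -1.0]]
wrist_force: [0.2, -0.5, -0.4]
width: 0.001
finger_force: 0.0
```

Request:
apply_moves([
  [255,[0,0,0],[0,0,0]],
  [255,[0,0,0],[0,0,0]],
  [255,[0,0,0],[0,0,0]],
  [255,[0,0,0],[0,0,0]],
  [255,[0,0,0],[0,0,0]],
  [255,[0,0,0],[0,0,0]],
  [255,[0,0,0],[0,0,0]],
  [255,[0,0,0],[0,0,0]],
])

```text
time: 4.92
tool_pos: [588.5, 292.1, 94.8]
tcp_rot: [[0.892, 0.453, -0.0], [0.453, -0.892, 0.0], [0.0, -0.0, -1.0]]
wrist_force: [-0.4, 0.6, -0.1]
width: 0.008
finger_force: 0.0
```

Request:
apply_moves([
  [255,[0,0,0],[0,0,0]],
  [255,[0,0,0],[0,0,0]],
  [255,[0,0,0],[0,0,0]],
  [255,[0,0,0],[0,0,0]],
  [255,[0,0,0],[0,0,0]],
  [255,[0,0,0],[0,0,0]],
  [255,[0,0,0],[0,0,0]],
  [255,[0,0,0],[0,0,0]],
])

```text
time: 5.58
tool_pos: [588.5, 292.1, 94.8]
tcp_rot: [[0.892, 0.453, 0.0], [0.453, -0.892, 0.0], [0.0, -0.0, -1.0]]
wrist_force: [-0.7, 0.5, -0.4]
width: 0.005
finger_force: 0.0
```

Request:
apply_moves([
  [255,[0,0,0],[0,0,0]],
  [255,[0,0,0],[0,0,0]],
  [255,[0,0,0],[0,0,0]],
  [255,[0,0,0],[0,0,0]],
  [255,[0,0,0],[0,0,0]],
  [255,[0,0,0],[0,0,0]],
  [255,[0,0,0],[0,0,0]],
  [255,[0,0,0],[0,0,0]],
])

```text
time: 6.25
tool_pos: [588.5, 292.1, 94.8]
tcp_rot: [[0.892, 0.453, -0.0], [0.453, -0.892, 0.0], [-0.0, -0.0, -1.0]]
wrist_force: [0.2, -0.7, -0.7]
width: -0.002
finger_force: 0.0
```

Request:
apply_moves([
  [255,[0,0,-30],[0,0,0]],
  [255,[0,0,-60],[0,0,0]],
  [255,[0,0,-95],[0,0,0]],
  [255,[-20,26,-125],[0,0,0]],
  [255,[-42,55,-140],[0,0,0]],
  [255,[-65,84,-140],[0,0,0]],
  [255,[-87,112,-140],[0,0,0]],
  [255,[-109,140,-140],[0,0,0]],
])

```text
time: 6.92
tool_pos: [554.0, 116.5, 235.2]
tcp_rot: [[0.892, 0.453, 0.001], [0.453, -0.892, -0.0], [0.001, 0.0, -1.0]]
wrist_force: [0.3, -0.4, 0.4]
width: 0.004
finger_force: 0.0
```

Request:
apply_moves([
  [255,[-23,30,0],[0,0,0]],
  [255,[-46,60,0],[0,0,0]],
  [255,[-69,89,0],[0,0,0]],
  [255,[-92,119,0],[0,0,0]],
  [255,[-115,149,0],[0,0,0]],
  [255,[-138,179,0],[0,0,0]],
  [255,[-161,208,0],[0,0,0]],
  [255,[-180,232,0],[0,0,0]],
])

```text
time: 7.58
tool_pos: [498.5, -172.8, 234.9]
tcp_rot: [[0.892, 0.452, 0.0], [0.452, -0.892, -0.0], [0.0, 0.0, -1.0]]
wrist_force: [1.0, -0.4, -0.0]
width: 0.005
finger_force: 0.0
```

Run:
```python
from h import *
r.get_image('wrist')
for i in range(3): r.get_image('side')
o=r.get_obs();print(o['time'],o['tool_pos'],o['dq'].round(2))
cv2.imwrite('pics/w2.png',r.get_image('wrist'))
```

```text
7.7833 [ 499.05547772 -170.70238457  234.67691762] [ 0.04 -0.    0.    0.    0.    0.  ]
```

View pics/w2.png

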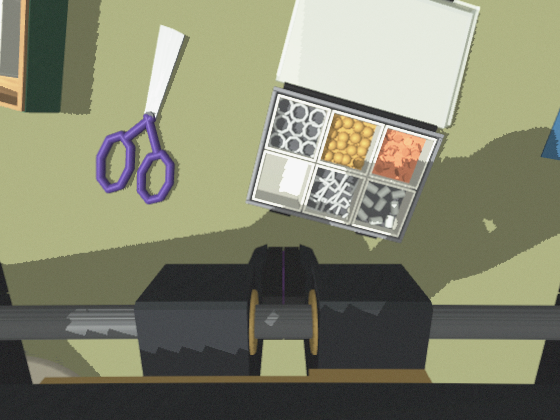

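The empty insert is the lower-left cell. Its rim corners are at about (266,149), (316,163), (302,213) and (253,199), so its centre is at about (284,181).

Run:
```python
from h import *
np.set_printoptions(precision=1,suppress=True)
u=(284,181)
t=plane('wrist',u,50);print(t,[plane('wrist',p,50) for p in((266,149),(316,163),(302,213),(253,199))])
print(tri(('scene',(211.7,283)),('side',(320.5,155.7)),('wrist',u)))
o=r.get_obs();t[2]=82;print(o['tool_pos'],o['tcp_rot'].T@(t-o['tool_pos']))
```

```text
[ 503.9 -168.5   50. ] [array([ 525.1, -137.1,   50. ]), array([ 535.7, -189.4,   50. ]), array([ 481.3, -201.8,   50. ]), array([ 471.5, -147.9,   50. ])]
[ 501.1 -170.    46.8]
[ 499.3 -169.9  234.8] [  4.7   0.9 152.8]
```

Request:
apply_moves([
  [255,[3,1,25],[0,0,0]],
  [255,[3,1,50],[0,0,0]],
  [255,[3,1,80],[0,0,0]],
  [255,[3,1,105],[0,0,0]],
  [255,[3,1,125],[0,0,0]],
  [255,[3,1,142],[0,0,0]],
  [255,[3,1,152],[0,0,0]],
  [255,[3,1,152],[0,0,0]],
])

```text
time: 8.5
tool_pos: [502.0, -168.5, 81.2]
tcp_rot: [[0.891, 0.454, -0.003], [0.454, -0.891, 0.002], [-0.002, -0.003, -1.0]]
wrist_force: [0.0, 0.1, 0.7]
width: 0.007
finger_force: 0.0
```

Request:
apply_moves([
  [255,[0,0,0],[0,0,0]],
  [255,[0,0,0],[0,0,0]],
  [255,[0,0,0],[0,0,0]],
  [255,[0,0,0],[0,0,0]],
  [255,[0,0,0],[0,0,0]],
  [255,[0,0,0],[0,0,0]],
  [255,[0,0,0],[0,0,0]],
  [255,[0,0,0],[0,0,0]],
])

```text
time: 9.17
tool_pos: [502.4, -170.0, 82.8]
tcp_rot: [[0.892, 0.453, 0.0], [0.453, -0.892, -0.0], [0.0, 0.0, -1.0]]
wrist_force: [-0.8, 0.0, 1.0]
width: 0.001
finger_force: 0.0
```

Run:
```python
from h import *
o=r.get_obs();print(o['time'],o['tool_pos'],o['dq'].round(2))
a=r.get_image('scene')[240:360,140:300];b=r.get_image('side')[90:210,240:400]
cv2.imwrite('pics/chk2.png',cv2.resize(np.hstack([a,b]),None,fx=2.5,fy=2.5))
cv2.imwrite('pics/w3.png',r.get_image('wrist'))
```

```text
9.1667 [ 502.37009852 -169.99032199   82.82151794] [ 0.  0. -0. -0. -0.  0.]
```

View pics/chk2.png

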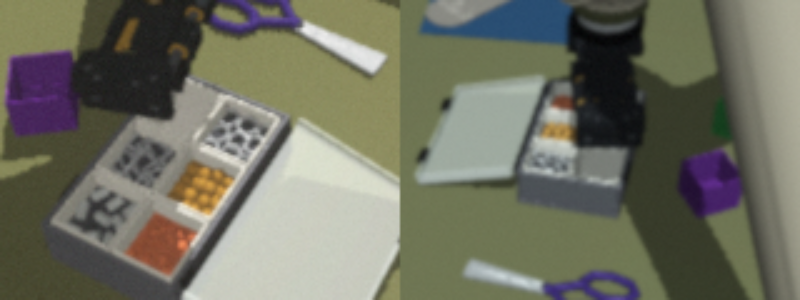

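View pics/w3.png

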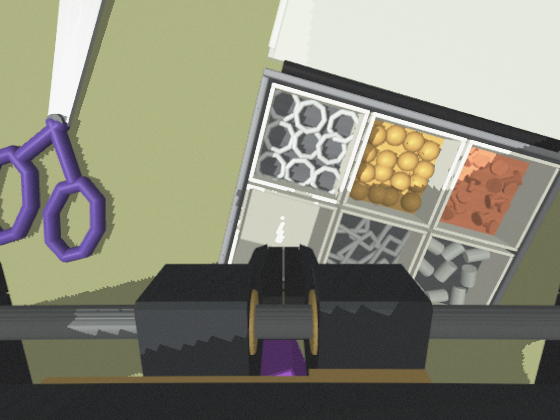

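The fingertips hover over the empty insert and nothing is touched. I'll hold for more than two seconds, then hand in.

Request:
apply_moves([
  [255,[0,0,0],[0,0,0]],
  [255,[0,0,0],[0,0,0]],
  [255,[0,0,0],[0,0,0]],
  [255,[0,0,0],[0,0,0]],
  [255,[0,0,0],[0,0,0]],
  [255,[0,0,0],[0,0,0]],
  [255,[0,0,0],[0,0,0]],
  [255,[0,0,0],[0,0,0]],
])

```text
time: 9.98
tool_pos: [502.4, -170.0, 82.8]
tcp_rot: [[0.892, 0.453, 0.0], [0.453, -0.892, -0.0], [0.0, 0.0, -1.0]]
wrist_force: [-0.5, 0.1, 0.4]
width: 0.005
finger_force: 0.0
```

Request:
apply_moves([
  [255,[0,0,0],[0,0,0]],
  [255,[0,0,0],[0,0,0]],
  [255,[0,0,0],[0,0,0]],
  [255,[0,0,0],[0,0,0]],
  [255,[0,0,0],[0,0,0]],
  [255,[0,0,0],[0,0,0]],
  [255,[0,0,0],[0,0,0]],
  [255,[0,0,0],[0,0,0]],
])

```text
time: 10.65
tool_pos: [502.4, -170.0, 82.7]
tcp_rot: [[0.892, 0.453, -0.0], [0.453, -0.892, -0.0], [-0.0, -0.0, -1.0]]
wrist_force: [0.7, 0.2, 0.1]
width: 0.003
finger_force: 0.0
```

Request:
apply_moves([
  [255,[0,0,0],[0,0,0]],
  [255,[0,0,0],[0,0,0]],
  [255,[0,0,0],[0,0,0]],
  [255,[0,0,0],[0,0,0]],
  [255,[0,0,0],[0,0,0]],
  [255,[0,0,0],[0,0,0]],
  [255,[0,0,0],[0,0,0]],
  [255,[0,0,0],[0,0,0]],
])

```text
time: 11.32
tool_pos: [502.4, -170.0, 82.8]
tcp_rot: [[0.892, 0.453, 0.0], [0.453, -0.892, -0.0], [0.0, 0.0, -1.0]]
wrist_force: [0.4, 0.7, -0.5]
width: 0.005
finger_force: 0.0
```

Request:
apply_moves([
  [255,[0,0,0],[0,0,0]],
  [255,[0,0,0],[0,0,0]],
  [255,[0,0,0],[0,0,0]],
  [255,[0,0,0],[0,0,0]],
  [255,[0,0,0],[0,0,0]],
  [255,[0,0,0],[0,0,0]],
  [255,[0,0,0],[0,0,0]],
  [255,[0,0,0],[0,0,0]],
])

```text
time: 11.98
tool_pos: [502.4, -170.0, 82.7]
tcp_rot: [[0.892, 0.453, -0.0], [0.453, -0.892, -0.0], [-0.0, 0.0, -1.0]]
wrist_force: [-0.0, -0.7, -0.1]
width: 0.006
finger_force: 0.0
```

```bash
python3 -c "
from bench import r
print(r.get_obs()['tool_pos'],r.job_done())"
```

```text
the job is handed in; nothing more can be done
[ 502.37173208 -169.97425424   82.74472424] None
```

The arm pointed at the D-ring tub and then at the empty insert for over two seconds each, about 3 cm above each rim, and was still pointing at the insert when I handed the job in at about 12 s; I saw no sign of contact.

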